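# Touch-latch desk box: press ajar, swing open

### The job

Open the larger of the two wooden touch-latch boxes on the desk. Press its lid down near the free edge until the catch lets go, come away so that the spring lifts the lid ajar by itself, then gently push the lid on with the fingers, up and over, until it leans back open on its own. Do not pinch the lid, do not lift or shift either box, keep the smaller box shut and leave the other things on the desk where they stand.

Things in the scene. Friction and masses are not known exactly. Their poses are not given: they have to be found in the camera images.
- long_box: The box to open, the larger one. A desk box, dark wood, 140 mm (box x) by 200 mm (box y) by 60 mm tall, open-topped with 6 mm walls, closed by a handleless lid; loose on the desk, 0.9 kg or so. Origin: centre of its underside. Box +x points from the lid's free edge to its hinge (roughly away from the robot), box z up.
- long_lid (a joint): Long box lid angle: 0 shut and latched (level, 8 mm above the rim), negative pressed in (stop -0.055), about 0.45 ajar, 1.57 upright, back stop 1.85. Once freed, a spring lifts it to ajar only and it does not latch again. Beyond ajar the lid (0.15 kg) swings freely: let go before upright it falls back to ajar, past upright it falls to the back stop and stays.
- long_press (a point): Where to press: on the lid's top face, midway along, 20 mm in from the free edge, 125 mm from the hinge; 76 mm above the desk when shut; moves with the lid. Pushed down about 5 mm here (some 2 to 5 N; stop at 7 mm) the catch lets go; the lid rises when the finger goes up.
- long_edge (a point): Middle of the lower corner of the lid's free edge, the edge nearer the robot; 145 mm from the hinge line. The lid is a plain wooden leaf, 145 x 200 mm, 8 mm thick, overhanging the box front by 10 mm. Moves with the lid: 68 mm above the desk when shut, about 130 mm when ajar.
- long_hinge (a point): Midpoint of the hinge line at the far side of the long box, on the plane of the lid's underside, 68 mm above the desk and 65 mm from the box's centre along box +x; the hinge line runs along box y.
- short_box: The box to leave alone: the same make, but smaller. A desk box, dark wood, 140 mm (box x) by 120 mm (box y) by 60 mm tall, open-topped with 6 mm walls, closed by a handleless lid; loose on the desk, 0.9 kg or so. Origin: centre of its underside. Box +x points from the lid's free edge to its hinge (roughly away from the robot), box z up.
- short_lid (a joint): Angle of the short box's lid: 0 shut; it must stay shut. Its catch works like the long one's.
- camera: Bystander: black camera, 125 mm wide, 97 mm tall, lens 60 mm long on its -x side. Origin: centre of the body's underside.
- pen_cup: Bystander: white ceramic cup, 72 mm across, 90 mm tall, with three pencils reaching 140 mm. Origin: centre of underside.
- planter: Bystander: small concrete pot, 72 mm across, 60 mm tall, with a small air plant to 100 mm. Origin: centre of underside.
There are look-alikes about, which are no part of the job. Leave any blue, orange or red look-alike of the long_box alone.

How it is judged:
On the way, in this order (a step that is already met when the one before it is completed fails the run):
1. the long box's lid is pressed in (value of joint long_lid below -0.015 rad).
2. the lid has sprung ajar by itself, not touched by the robot (value of joint long_lid between 0.3 and 0.65 rad and contact force between long_box and the arm below 0.3 N and contact force between long_box and the fingers below 0.3 N), for 0.2 s.
3. the lid is pushed over past upright (value of joint long_lid above 1.62 rad), for 0.1 s.
At the end, for the whole second after the job is handed in: The long box's lid rests open past upright (over 1.62 rad), the short box's lid is shut, and both boxes and the bystanders stand upright within 30 mm of where they began (value of joint long_lid above 1.62 rad and value of joint short_lid below 0.05 rad and distance of each of long_box, short_box, camera, pen_cup, planter from where it was at the start of the episode below 0.03 m and angle between each of long_box, short_box, camera, pen_cup, planter's own z axis and vertical below 0.15 rad and linear speed of long_box below 0.02 m/s and velocity of joint long_lid between -0.1 and 0.1 rad/s); the robot touches nothing.
It fails at once if the raised lid is squeezed or forced hard (value of joint long_lid above 0.2 rad and contact force between long_box and the fingers above 30 N).
It fails at once if a box is lifted or tipped (height (world z) of any of long_box, short_box above 0.012 m or angle between any of long_box, short_box's own z axis and vertical above 0.15 rad).
It fails at once if a box is shoved more than 30 mm (distance of any of long_box, short_box from where it was at the start of the episode above 0.03 m).
It fails at once if the short box is opened (value of joint short_lid above 0.1 rad).
It fails at once if a bystander is moved, lifted or knocked over (distance of any of camera, pen_cup, planter from where it was at the start of the episode above 0.03 m or angle between any of camera, pen_cup, planter's own z axis and vertical above 0.3 rad).
It also fails if it takes over 48 s, if anything falls off the work surface, if the arm or the gripper's body presses on something with over 40 N, if the wrist force passes 120 N, or if a joint passes its speed limit or range.

### The arm

A 6-joint arm with a two-finger parallel gripper is mounted at the origin on the work surface. World frame = base frame: x ahead of the robot, y to its left, z up, the work surface at z = 0. Lengths are in m, angles in rad, forces in N, time in s.
With the tool pointing down it reaches from about 0.375 to 0.9 m from the base axis. Payload 3.1 kg.
Tool frame: the origin (TCP) lies between the finger pads; the fingertips stand robot.tip_extent ahead of it and the grasp point (between the pads) lies 3 mm ahead of it (robot.tip_extent is the distance from the TCP to the fingertips, in m); z points along the fingers, x is the direction in which the jaws open and shut, and the axes are right-handed (so a half turn about z gives the same grasp; the last joint's range is limited). The gripper opens to 87 mm and grips with 3 to 60 N. Pads are 19 mm wide; open, the fingers measure 117 mm over their backs; the gripper's body (75 mm by 190 mm) begins 51 mm behind the grasp point.
Start: joints at [-0.178, 0.527, 1.433, -0, 1.181, -0.178], TCP at [0.625, 0, 0.245] pointing down, gripper open.
Joint ranges: [-3.08, 3.08], [-0.75, 2.2], [0.22, 2.44], [-1.43, 4.57], [0, 2.65], [-2.85, 2.85]. Speed limits (rad/s): [2.79, 2.79, 3.14, 3.14, 3.14, 3.14].

### API

Orientations are given as a unit quaternion [x, y, z, w].
In Python, from rig import robot, cams gives the robot as it stands.
- The arm moves only by the tool carry_out, never from a script. Its argument "steps" is a list of rows, each a list of 3 entries, a list of its own where there are three numbers: the shift along the world's x, y, z in cm, then the turn about the world's z in degrees, then the closure, from 0 (fully open) to 1 (shut). In form: [[[dx, dy, dz], spin, fingers], ...]. A call has 1 to 10 rows; each row shifts and turns the pose as measured when the row begins; what a row does not reach is not made up. A row lasts 1/10 s, in which the tool goes at most 50 mm and 8.59 degrees, less where a joint would pass 70% of its speed; a pose out of reach is approached as far as the arm can. A call with a gripper value outside its range is refused whole. The fingers move at their own pace and stop on an object; "squeeze" is the grip in N (left out, the last holds). Time passes only in rows, so rows that do not move let the fingers close. It gives the time, the measured TCP pose, the force and the opening at its end, in the units of the state.
- robot.get_obs(): the state, without advancing time (a new reading comes with each control period).
- cams.camera(name): name is "scene" or "side" or "wrist"; returns a dict with "pixels" (420x560x3 uint8, red, green, blue), "fx", "fy", "cx", "cy" (pixels), "k1" (the pictures are not rectified: a ray, as slopes to the right and down, at radius r is drawn at 1 + k1 r^2 times it, then the intrinsics apply), "eye" and "rotation" of the camera in the world. Camera axes: x right, y up, looking along -z (the intrinsics and any distortion apply to the point x, -y, -z); pixel columns grow to the right and rows downward; lengths in m; the calibration is good to about 2 mm. A picture is of the moment at which its call begins. There is no depth.
- robot.hand_in(): hands the job in, once; it reports no verdict.
The state is a dict: "time": time; "q": joint angles; "joint_velocities": joint speeds; "joint_torque": joint torques, N m; "position": TCP position; "tool_rot": TCP orientation; "ft_force": force on the tool from outside, world axes, zero at the start; "moment": the same for the moment, N m; "grip_width": finger opening in m.
Only numpy, scipy, OpenCV 4.12 (cv2) and the standard library are available. Lean on these libraries where they do the work, as an engineer would, in place of code of your own. Each camera call takes 0.05 s, during which the arm holds its last target. There are 200 camera calls.

## Working session

There is one attempt and no reset: what is moved stays moved. The work goes in short steps, Python scripts to look and compute and a tool call to move; the robot and the scene stay as the last step left them, time stands still between calls to the robot, and variables do not carry over. Pictures are saved under pics/ and viewed, about 8 in all and at most 12, crops included, and the job is handed in when it is done.

Besides the shell and the picture viewer there is one more tool, called after "Call:" as name(argument=value, ...), one argument or row to a line, values as JSON. carry_out: Moves the arm, as the interface text tells. Its arguments: {"type":"object","properties":{"steps":{"type":"array"},"squeeze":{"type":"number"}},"required":["steps"]}

```bash
mkdir -p pics; ls
cat > h.py <<'E'
import numpy as np,cv2
from rig import robot,cams
def snap(n,f):
    c=cams.camera(n); cv2.imwrite('pics/'+f,c['pixels'][:,:,::-1]); np.save('pics/'+f+'.npy',{k:v for k,v in c.items() if k!='pixels'},allow_pickle=True); return c
def load(f): return np.load('pics/'+f+'.npy',allow_pickle=True).item()
def onplane(c,u,v,z):
    K=np.array([[c['fx'],0,c['cx']],[0,c['fy'],c['cy']],[0,0,1.]])
    d=np.array([(u-c['cx'])/c['fx'],(v-c['cy'])/c['fy']]);x=d.copy()
    for _ in range(30): x=d/(1+c['k1']*(x@x))
    r=np.array(c['rotation'])@np.array([x[0],-x[1],-1]); e=np.array(c['eye'])
    return e+r*(z-e[2])/r[2]
E
python3 - <<'E'
from h import *
for n in('scene','side'):
    c=snap(n,n+'0.png'); print(n,c['eye'],c['rotation'],c['fx'],c['k1'])
import cv2
a=cv2.imread('pics/scene0.png')
print(robot.tip_extent,robot.get_obs())
E
```

```text
pics
scene [ 1.07016775 -0.37540335  0.92163237] [0.28899851 0.15214996 0.44451135 0.83411025] 386.68208557317087 0.010261009511551294
side [0.33138498 1.14720101 0.94395475] [-0.03585044  0.44520744  0.89236568 -0.06471919] 436.9854053894353 -0.012492209611447577
0.022 {'time': 0.1, 'q': array([-1.78511741e-01,  5.28371241e-01,  1.43374937e+00, -1.27859857e-05,
        1.18139859e+00, -1.78491396e-01]), 'joint_velocities': array([-0.00122118, -0.00217091, -0.00210067, -0.00215362, -0.00015337,
       -0.00165192]), 'joint_torque': array([-3.02360622e-04, -4.40987206e+01, -1.77151054e+01,  6.34850166e-02,
        5.34114777e-02, -3.85449334e-05]), 'position': array([6.24395853e-01, 1.27726099e-04, 2.43678540e-01]), 'tool_rot': array([ 9.99999536e-01, -7.74011476e-06, -9.49013424e-04, -1.65215293e-04]), 'ft_force': array([-0.42930996,  0.91115762,  0.17072685]), 'moment': array([-0.01443642,  0.01954012,  0.01577901]), 'grip_width': 0.08674801079413609}
```

```bash
sed -i "s/np.array(c\['rotation'\])@/Rotation.from_quat(c['rotation']).as_matrix()@/; 1a from scipy.spatial.transform import Rotation" h.py
```

```text
(no output)
```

View pics/scene0.png

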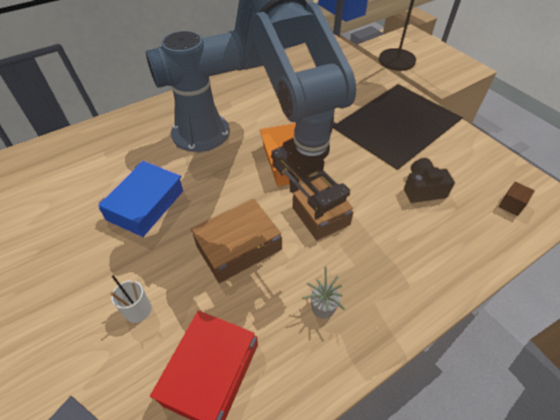

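View pics/side0.png

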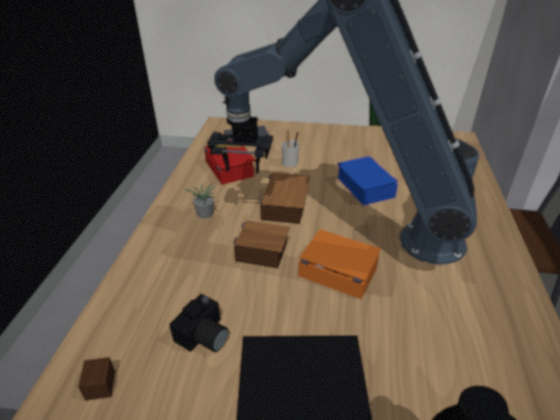

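The scene view shows the long dark-wood box at about (237,238), the short one at (322,207) under the gripper, and blue, orange and red look-alikes. In the side view, the long box is at (285,197) and the short one at (262,243). I'll enlarge both.

Run:
```python
import cv2,numpy as np
a=cv2.resize(cv2.imread('pics/scene0.png')[190:290,180:300],None,fx=5,fy=5,interpolation=cv2.INTER_CUBIC)
b=cv2.resize(cv2.imread('pics/side0.png')[165:235,250:320],None,fx=6,fy=6,interpolation=cv2.INTER_CUBIC)
cv2.imwrite('pics/ca.png',a)
cv2.imwrite('pics/cb.png',b)
```

```text
(no output)
```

View pics/ca.png

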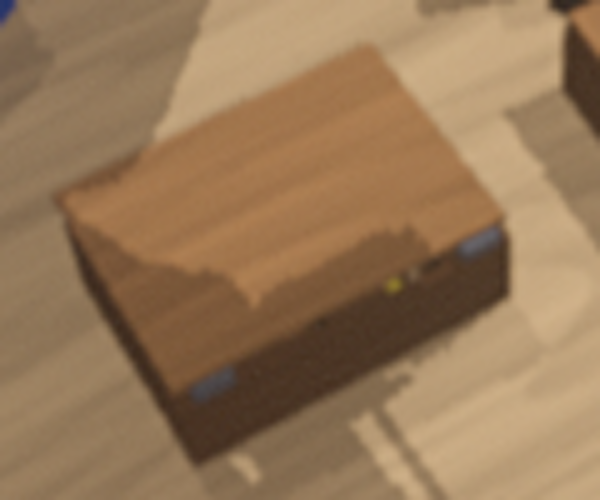

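View pics/cb.png

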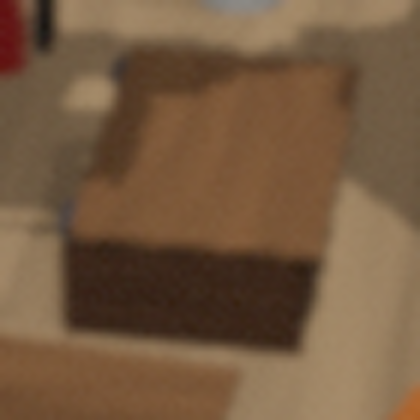

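Run:
```python
from h import *
def box(f,ox,oy,s,pts):
    c=load(f); P=np.array([onplane(c,ox+(x+.5)/s-.5,oy+(y+.5)/s-.5,.076) for x,y in pts]); 
    print(f,P.round(4).tolist(),'mean',P.mean(0)); 
    for i in range(4): d=P[(i+1)%4]-P[i]; print(np.linalg.norm(d).round(4),np.degrees(np.arctan2(d[1],d[0])).round(1))
box('scene0.png',180,190,5,[(60,200),(370,45),(503,215),(178,392)])
box('side0.png',250,165,6,[(122,48),(355,65),(320,258),(68,240)])
print('bystanders approx:')
c=load('scene0.png')
for n,u,v,z in [('planter',323,303,.03),('cup',131,305,.05),('short',322,207,.06),('cam',428,183,.05),('blue',142,190,.07),('red',205,365,.07),('orange',283,150,.07)]: print(n,onplane(c,u,v,z)[:2].round(3))
```

```text
scene0.png [[0.4366, -0.2308, 0.076], [0.4362, -0.0353, 0.076], [0.5772, -0.0386, 0.076], [0.5764, -0.234, 0.076]] mean [ 0.5066089  -0.13467455  0.076     ]
0.1954 90.1
0.1411 -1.3
0.1953 -90.2
0.1399 178.7
side0.png [[0.5777, -0.2299, 0.076], [0.4316, -0.2301, 0.076], [0.432, -0.027, 0.076], [0.5742, -0.0242, 0.076]] mean [ 0.503852   -0.12781264  0.076     ]
0.1461 -179.9
0.2032 89.9
0.1423 1.1
0.2057 -89.0
bystanders approx:
planter [ 0.786 -0.051]
cup [ 0.539 -0.446]
short [0.56  0.118]
cam [0.66 0.45]
blue [ 0.222 -0.287]
red [ 0.771 -0.363]
orange [0.31  0.152]
```

Both views agree: the long lid is centred near (0.505, -0.131) with yaw about 0, free edge at x≈0.433, hinge at x≈0.578 and press point at (0.453, -0.131). I'll close the fingers, turn the jaws to lie along y and move above the press point.

Call:
carry_out(
  steps=[
    [[-1.7, -1.3, 0], 8.5, 1],
    [[-1.7, -1.3, 0], 8.5, 1],
    [[-1.7, -1.3, 0], 8.5, 1],
    [[-1.7, -1.3, 0], 8.5, 1],
    [[-1.7, -1.3, 0], 8.5, 1],
    [[-1.7, -1.3, 0], 8.5, 1],
    [[-1.7, -1.3, 0], 8.5, 1],
    [[-1.7, -1.3, 0], 8.5, 1],
    [[-1.7, -1.3, 0], 8.5, 1],
    [[-1.7, -1.3, 0], 8.5, 1],
  ],
  squeeze=10,
)

```text
time: 1.1
position: [0.4469, -0.1312, 0.2392]
tool_rot: [0.73, 0.683, -0.004, -0.002]
ft_force: [0.2, -0.9, 0.4]
grip_width: 0.0153
```

Call:
carry_out(
  steps=[
    [[0.5, 0, -3], 3.8, 1],
    [[0, 0, -3], 0, 1],
    [[0, 0, -3], 0, 1],
    [[0, 0, -2], 0, 1],
    [[0, 0, -1], 0, 1],
    [[0, 0, 0], 0, 1],
    [[0, 0, 0], 0, 1],
  ],
)

```text
time: 1.8
position: [0.45, -0.1333, 0.1162]
tool_rot: [0.707, 0.708, -0.004, -0.0]
ft_force: [0.2, -0.1, 0.9]
grip_width: 0.0008
```

Run:
```python
from h import *
snap('scene','s1.png');c=snap('side','d1.png')
a=cv2.imread('pics/scene0.png')
A=cv2.resize(cv2.imread('pics/s1.png')[170:290,170:300],None,fx=3,fy=4);B=cv2.resize(cv2.imread('pics/d1.png')[115:235,220:350],None,fx=3,fy=4)
cv2.imwrite('pics/m1.png',np.hstack([A,B]))
o=robot.get_obs();print(o['position'],o['tool_rot'],o['ft_force'],o['grip_width'])
```

```text
[ 0.45024789 -0.13344785  0.11671448] [ 7.06593539e-01  7.07609415e-01 -3.79413518e-03  3.00727400e-04] [-0.07637091  0.77906441  0.20002513] 0.0004102927186251535
```

View pics/m1.png

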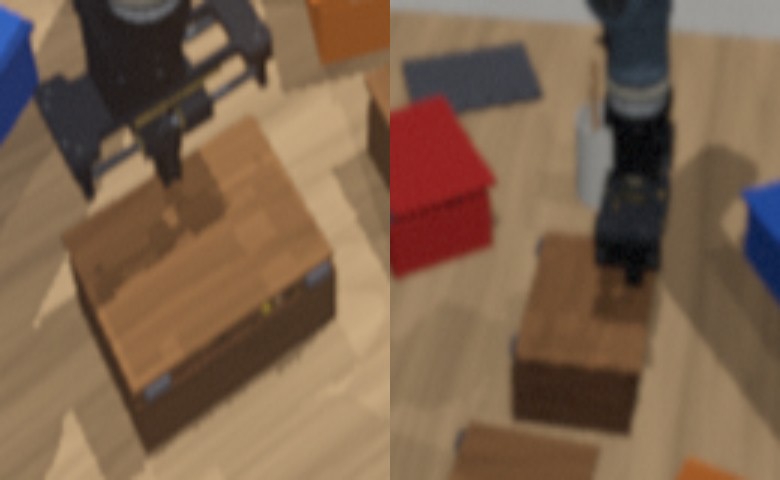

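The closed fingertips hang over the lid near the middle of the free edge, as intended (tip at left panel (172,180)). Now I'll press in small rows.

Call:
carry_out(
  steps=[
    [[0.2, 0.2, -1.0], 0, 1],
    [[0, 0, -0.6], 0, 1],
    [[0, 0, -0.2], 0, 1],
    [[0, 0, -0.2], 0, 1],
  ],
)

```text
time: 2.3
position: [0.4542, -0.132, 0.0976]
tool_rot: [0.706, 0.708, -0.003, 0.003]
ft_force: [-0.1, -0.1, 1.3]
grip_width: 0.0002
```

Call:
carry_out(
  steps=[
    [[0, 0, -0.2], 0, 1],
    [[0, 0, -0.2], 0, 1],
    [[0, 0, -0.2], 0, 1],
    [[0, 0, -0.1], 0, 1],
  ],
)

```text
time: 2.7
position: [0.454, -0.132, 0.0917]
tool_rot: [0.706, 0.708, -0.003, 0.004]
ft_force: [-2.7, 1.5, 18.5]
grip_width: 0.0001
```

That's the stop (18.5 N at about 7 mm), so I'll lift away.

Call:
carry_out(
  steps=[
    [[0, 0, 2], 0, 1],
    [[0, 0, 3], 0, 1],
    [[0, 0, 4], 0, 1],
    [[0, 0, 4], 0, 1],
    [[0, 0, 1], 0, 1],
    [[0, 0, 0], 0, 1],
    [[0, 0, 0], 0, 1],
    [[0, 0, 0], 0, 1],
    [[0, 0, 0], 0, 1],
    [[0, 0, 0], 0, 1],
  ],
)

```text
time: 3.7
position: [0.4529, -0.1313, 0.232]
tool_rot: [0.707, 0.707, -0.003, 0.001]
ft_force: [0.3, 0.1, 0.2]
grip_width: 0.0006
```

Run:
```python
from h import *
snap('scene','s2.png');c=snap('side','d2.png')
A=cv2.resize(cv2.imread('pics/s2.png')[150:290,170:300],None,fx=3,fy=4);B=cv2.resize(cv2.imread('pics/d2.png')[105:245,220:350],None,fx=3,fy=4)
cv2.imwrite('pics/m2.png',np.hstack([A,B]))
o=robot.get_obs();print(o['position'],o['ft_force'])
```

```text
[ 0.45297809 -0.131289    0.23217839] [ 0.29449694  0.29902645 -0.79531341]
```

View pics/m2.png

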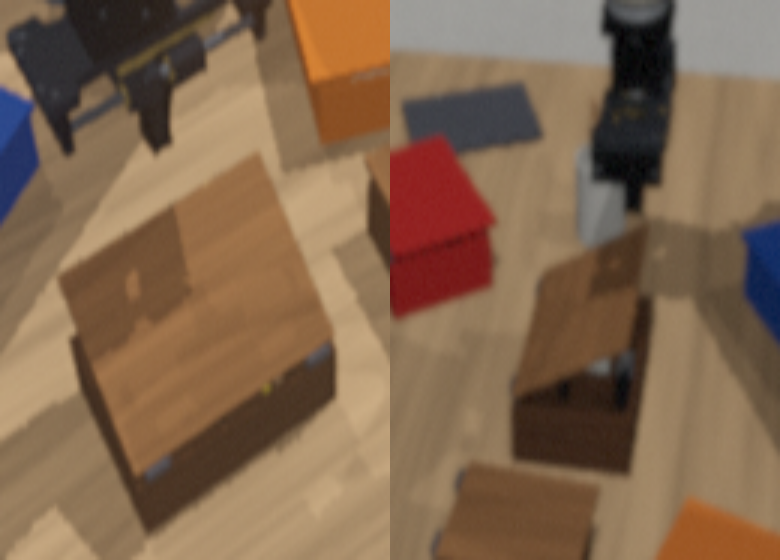

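The lid stands ajar and untouched, with the fingers about 60 mm clear above it. Next I'll back off towards the robot and go down in front of the free edge.

Call:
carry_out(
  steps=[
    [[-2, 0, 0], 0, 1],
    [[-1.7, 0, 0], 0, 1],
    [[-0.3, 0, 0], 0, 1],
    [[0, 0, -3], 0, 1],
    [[0, 0, -3], 0, 1],
    [[0, 0, -2.5], 0, 1],
    [[0, 0, -1.5], 0, 1],
    [[0, 0, 0], 0, 1],
  ],
)

```text
time: 4.6
position: [0.4168, -0.1335, 0.1289]
tool_rot: [0.707, 0.707, -0.002, 0.005]
ft_force: [-0.8, 0.7, 0.3]
grip_width: 0.0003
```

Call:
carry_out(
  steps=[
    [[1.2, 0, 0.1], 0, 1],
    [[0.6, 0, 0.1], 0, 1],
    [[0.3, 0, 0.1], 0, 1],
    [[0.3, 0, 0.3], 0, 1],
  ],
)

```text
time: 5.0
position: [0.4384, -0.1327, 0.1364]
tool_rot: [0.706, 0.708, -0.005, -0.0]
ft_force: [-4.7, -2.8, 1.6]
grip_width: -0.0
```

Contact made. I'll follow the arc, rising more than advancing at first.

Call:
carry_out(
  steps=[
    [[0.2, 0, 0.6], 0, 1],
    [[0.3, 0, 0.6], 0, 1],
    [[0.4, 0, 0.6], 0, 1],
  ],
)

```text
time: 5.3
position: [0.4499, -0.1331, 0.1576]
tool_rot: [0.706, 0.708, -0.005, 0.002]
ft_force: [0.3, 0.3, 0.1]
grip_width: 0.0002
```

Run:
```python
from h import *
snap('scene','s3.png');c=snap('side','d3.png')
A=cv2.resize(cv2.imread('pics/s3.png')[150:290,170:300],None,fx=3,fy=4);B=cv2.resize(cv2.imread('pics/d3.png')[135:235,240:330],None,fx=5,fy=5.6)
cv2.imwrite('pics/m3.png',np.hstack([A[:,:340],B]))
o=robot.get_obs();print(o['position'],o['ft_force'])
```

```text
[ 0.45056036 -0.13330494  0.15795843] [-1.90811904  0.25282207 -0.73442022]
```

View pics/m3.png

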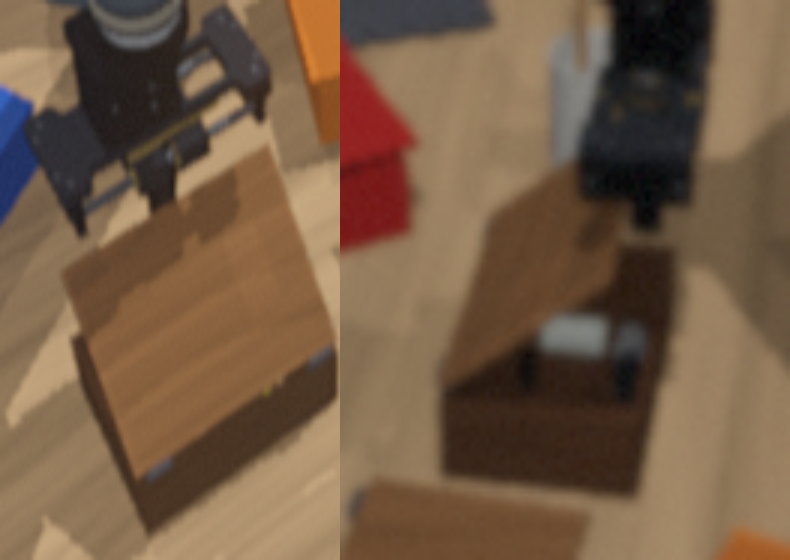

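The lid is up to about 0.6 rad, the fingertips (right panel, (648,215)) still bear on its edge from the front, and the box hasn't moved. I'll carry on along the arc.

Call:
carry_out(
  steps=[
    [[0.4, 0, 0.3], 0, 1],
    [[0.4, 0, 0.4], 0, 1],
    [[0.4, 0, 0.4], 0, 1],
    [[0.5, 0, 0.4], 0, 1],
    [[0.5, 0, 0.4], 0, 1],
  ],
)

```text
time: 5.9
position: [0.472, -0.133, 0.1783]
tool_rot: [0.706, 0.709, -0.006, 0.001]
ft_force: [-1.2, -1.0, 0.4]
grip_width: 0.0007
```

Call:
carry_out(
  steps=[
    [[0.6, 0, 0.4], 0, 1],
    [[0.6, 0, 0.4], 0, 1],
    [[0.6, 0, 0.4], 0, 1],
    [[0.7, 0, 0.3], 0, 1],
    [[0.7, 0, 0.3], 0, 1],
    [[0.7, 0, 0.2], 0, 1],
    [[0.7, 0, 0.2], 0, 1],
    [[0.7, 0, 0.1], 0, 1],
  ],
)

```text
time: 6.7
position: [0.5329, -0.1333, 0.204]
tool_rot: [0.706, 0.709, -0.004, 0.004]
ft_force: [-0.1, 0.0, -0.0]
grip_width: 0.0003
```

Call:
carry_out(
  steps=[
    [[0.7, 0, 0.1], 0, 1],
    [[0.7, 0, 0.1], 0, 1],
    [[0.7, 0, 0], 0, 1],
    [[0.6, 0, 0], 0, 1],
    [[0.6, 0, 0], 0, 1],
    [[0.6, 0, 0], 0, 1],
    [[0.6, 0, 0], 0, 1],
    [[0.6, 0, 0], 0, 1],
    [[0.6, 0, 0], 0, 1],
  ],
)

```text
time: 7.6
position: [0.5951, -0.1331, 0.2054]
tool_rot: [0.706, 0.708, -0.004, 0.003]
ft_force: [-0.1, -0.7, -0.1]
grip_width: 0.0006
```

Past upright by reckoning. I'll retreat towards the robot, then up, and check.

Call:
carry_out(
  steps=[
    [[-2, 0, 0], 0, 1],
    [[-3, 0, 0], 0, 1],
    [[-3, 0, 2], 0, 1],
    [[-3, 0, 3], 0, 1],
    [[-1, 0, 3], 0, 1],
    [[0, 0, 0], 0, 1],
    [[0, 0, 0], 0, 1],
    [[0, 0, 0], 0, 1],
    [[0, 0, 0], 0, 1],
    [[0, 0, 0], 0, 1],
  ],
)

```text
time: 8.6
position: [0.4743, -0.1328, 0.2847]
tool_rot: [0.705, 0.709, -0.004, 0.002]
ft_force: [-0.3, -0.8, 0.6]
grip_width: 0.0005
```

Run:
```python
from h import *
snap('scene','s4.png');c=snap('side','d4.png')
A=cv2.resize(cv2.imread('pics/s4.png')[140:340,90:300],None,fx=1.85,fy=2.8);B=cv2.resize(cv2.imread('pics/d4.png')[75:275,175:385],None,fx=1.85,fy=2.8)
cv2.imwrite('pics/m4.png',np.hstack([A,B]))
o=robot.get_obs();print(o['position'],o['ft_force'])
```

```text
[ 0.47422785 -0.13273068  0.28473841] [ 0.22778993  0.52933771 -0.51572606]
```

View pics/m4.png

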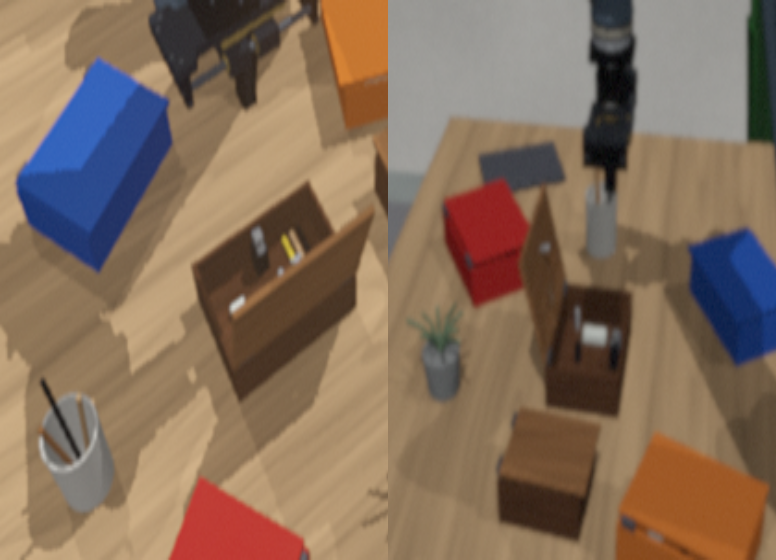

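The lid stands up and leans back, the short box is shut and the rest is in place. I'll check the lean by projecting the expected corners, and check box drift by differencing the images.

Run:
```python
from h import *
c=load('d4.png');Rm=Rotation.from_quat(c['rotation']).as_matrix()
def pr(p):
    q=Rm.T@(np.array(p)-c['eye']);s=np.array([q[0]/-q[2],-q[1]/-q[2]]);s=s*(1+c['k1']*(s@s))
    return np.array([(c['cx']+c['fx']*s[0]-175)*1.85+388,(c['cy']+c['fy']*s[1]-75)*2.8]).round(0)
for th in(1.45,1.57,1.7,1.85):
    print(th,[pr([.578-.145*np.cos(th),y,.068+.145*np.sin(th)]).tolist() for y in(-.031,-.231)])
# shift of the short box / long-box base between first and last view
a,b=[cv2.imread(f'pics/{f}.png',0).astype(np.float32) for f in('side0','d4')]
for n,(r0,r1,k0,k1) in dict(short=(225,268,228,295),planter=(180,220,185,220),long=(200,225,262,306)).items():
    t=a[r0:r1,k0:k1];m=cv2.matchTemplate(b[r0-8:r1+8,k0-8:k1+8],t,cv2.TM_CCOEFF_NORMED);_,v,_,l=cv2.minMaxLoc(m);print(n,l[0]-8,l[1]-8,round(v,2))
```

```text
1.45 [[553.0, 264.0], [571.0, 183.0]]
1.57 [[543.0, 262.0], [562.0, 181.0]]
1.7 [[532.0, 262.0], [553.0, 181.0]]
1.85 [[521.0, 264.0], [542.0, 183.0]]
short 0 0 0.98
planter 0 0 0.95
long -1 0 0.74
```

The lid's top corners, seen at (525,270) and (543,190), match the 1.85 rad back stop. The arm is clear, so I'll hand in.

```bash
python3 -c "
from rig import robot
print(robot.hand_in())"
```

```text
the job is handed in; nothing more can be done
None
```

The larger box is open: its lid leans on the back stop, and I handed the job in after about 9 s of robot time. I pressed the lid near its free edge with closed fingers until it reached the stop, about 18 N. I then came away, the spring lifted the lid ajar by itself, and I pushed it up and over with the fingers without pinching it.

- **Lid angle:** the lid's top corners in the side view match a projection at about 1.85 rad.
- **Other objects:** the short box looked shut, and neither it nor the planter had shifted by a pixel in the side view. The pen cup looked unmoved. The camera was outside the last crops, so I did not recheck it.
- **Long box:** it matched to within about 1 pixel (a few mm), but the match was weaker (0.74) because the open lid changed its look.
- **Force while pushing:** the highest reading between moves was about 6 N, against the 30 N limit.
- **Gripper:** clear of everything at the end.

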